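# Press the back covers home on the repair press

## Robot

A 6-joint arm with a two-finger parallel gripper is mounted at the origin on the work surface. World frame = base frame: x ahead of the robot, y to its left, z up, the work surface at z = 0. Lengths are in m, angles in rad, forces in N, time in s.
With the tool pointing down it reaches from about 0.425 to 0.95 m from the base axis. Payload 3.5 kg.
Tool frame: the origin (TCP) lies on the centre line of the jaws, within the pads' length; the fingertips stand 19 mm ahead of it and the grasp point (between the pads) is the TCP; z points along the fingers, y is the line along which they close (so a half turn about z gives the same grasp; the last joint's range is limited). The gripper opens to 85 mm and grips with 20 to 120 N. Pads are 22 mm wide; open, the fingers measure 114 mm over their backs; the gripper's body (76 mm by 85 mm) begins 54 mm behind the grasp point. The pads swing forward as they close: fully open they stand 13 mm farther back than shut.
Start: joints at [-1.308, 0.286, 1.577, -0, 1.279, -0.15], TCP at [0.271, -0.618, 0.25] pointing down, gripper open.
Joint ranges: [-2.77, 2.77], [-0.9, 2.22], [0.21, 2.48], [-1.53, 4.67], [0.24, 2.81], [-2.84, 2.84]. Speed limits (rad/s): [2.79, 2.79, 3.14, 3.14, 3.14, 3.14].

## Interface

Orientations are given as a unit quaternion [x, y, z, w].
In Python, from plant import ctrl, imaging gives the robot as it stands. The module is installed in compiled form; this text tells all that it offers.
- The arm moves only by the shell command python3 -m handwheel 'ROWS' [OPENING] [FORCE]. ROWS is JSON, one flat list of numbers, 6 for each row, row after row: the shift along the world's x, y, z in units of 150 mm (1.0 is 150 mm), then the turn, a rotation vector about the world's x, y, z in units of 90 degrees (1.0 is 90 degrees). In form: [tx, ty, tz, rx, ry, rz, tx, ty, tz, rx, ry, rz, ...]. A call has 1 to 5 rows; each row shifts and turns the commanded pose from where the row before left it; what a row does not reach is not made up. A row lasts 1/12 s, in which the tool goes at most 41.7 mm and 7.16 degrees, less where a joint would pass 70% of its speed; a pose out of reach is approached as far as the arm can. A call with a number of a shift or a turn outside -1 to 1 is refused whole. A call with a gripper value outside its range is refused whole. OPENING is the opening, from 0 (shut) to 1 (fully open), set as the call begins (- or left out, the last holds). The fingers move at their own pace and stop on an object; FORCE is the grip in N (left out, the last holds). Time passes only in rows, so rows that do not move let the fingers close. It gives the time, the measured TCP pose, the force, the opening and the grip force at its end, in the units of the state.
- ctrl.get_state(): the state, without advancing time (a new reading comes with each control period).
- imaging.read_camera(name): name is "scene" or "top"; returns (picture, depth): 420x560x3 uint8, blue, green, red; 420x560 float32, m along the optical axis (not along the pixel's ray), 0 where there is no reading.
- imaging.get_calibration(name): a dict with "fovy" (degrees; the focal length in pixels is half the picture's height over the tangent of half this angle, whatever the lens; pixels are square), "cx", "cy" (the principal point, pixels), "distortion" ([k1, k2, p1, p2, k3] as OpenCV has them; the pictures are not rectified), "R" (3x3) and "t" (3): a world point X has camera coordinates R X + t. Camera axes: x right, y down, z forward; pixel columns grow to the right and rows downward; lengths in m; the calibration is good to about 2 mm. A picture is of the moment at which its call begins. get_calibration takes no time and is no camera call.
- ctrl.sign_off(): hands the job in; it is judged then, once.
The state is a dict: "time": time; "qpos": joint angles; "dq": joint speeds; "joint_efforts": joint torques, N m; "eef_pos": TCP position; "tcp_rot": TCP orientation; "contact_force": force on the tool from outside, world axes, zero at the start; "wrist_torque": the same for the moment, N m; "opening": opening from 0.0 (shut) to 1.0 (fully open); "finger_force": force on a finger pad.
Only numpy, scipy, OpenCV 4.12 (cv2) and the standard library are available. Lean on these libraries where they do the work, as an engineer would, in place of code of your own. Each camera call takes 0.05 s, during which the arm holds its last target. There are 200 camera calls.

## Task

Stow the tools that lie on the bed of the swing-arm press in the cabinet's open drawer and lay every phone, green back up, squarely along a rubber pad of its own on the bed. Swing the press arm over each phone in turn and push the plunger fully down through its stroke so that the phone's back cover goes home flush; use the press for this and do not push the covers in with the gripper. Finish with the phones left lying on their pads, the tools in the drawer, the arm swung back to its rest stop clear of the bed, and the other things on the table left where they are.

Things in the scene. Friction and masses are not known exactly. Their poses are not given: they have to be found in the camera images.
- press: the grey swing-arm hand press, fixed. Origin: on the axis of its upright steel column (radius 20 mm), at table level. Its bed is a plate, top 14 mm above the table, from x = -240 to +110 mm and y = -250 to +40 mm in this frame, with three rubber pads let into it. The column, with the arm's hub (radius 30 mm), is 191 mm high
- pad0: black rubber pad let in level with the top of the bed, of a phone's size: 131 mm along its x, 64 mm along its y; the one nearest to the arm's rest stop. Origin: centre of its top face, 14 mm above the table. Its x axis points outwards from the column. Its centre is 190 mm from the column axis, below the plunger when press_arm reads 0.785 rad
- pad1: the middle rubber pad, like pad0; below the plunger when press_arm reads 1.414 rad
- pad2: the third rubber pad, like pad0; below the plunger when press_arm reads 2.042 rad
- press_arm (a joint): angle in rad of the press's swing arm about the column (z): 0 at its rest stop, clear of the bed; grows counter-clockwise from above; end stop 2.2. At q the arm points along 2.967 rad + q in the frame of press, plunger 190 mm from the column axis. Stiff: 0.6 N m (3 N at the plunger) moves it; stays where left. Beam 34 mm wide, 133-165 mm up; round head, radius 26 mm, 113-168 mm up
- plunger (a joint): downward travel in m of the sprung plunger that runs upright through the arm's head: 0 up, 0.028 fully down (end stop). 4 N to start, 9 N at the end; a phone's cover adds 6 N over the last 4 mm. Springs back up when let go. It can be pushed from above or taken by its knob, which also serves to swing the arm
- knob_top (a point): centre of the top face of the plunger's black palm knob, a round knob 44 mm across and 30 mm high with upright sides, 235 mm above the table when the plunger is up; 37 mm of free space below the knob then
- foot (a point): centre of the underside of the plunger's round rubber foot (50 mm across), 50 mm above the table when up, 22 mm when fully down, which is the height of the back of a phone on a pad with its cover home
- drawer: pulled-out top drawer of the white three-drawer plastic cabinet (220 mm wide, 200 mm high, front to -x). Origin: underside of the drawer box, in the middle of the part that is out, 136 mm above the table. Box from x = -70 to +140 mm, 202 mm wide (y), 48 mm high, walls and floor 4 mm; front panel 6 mm higher. Open above from x = -70 to about +65 mm, the rest is in the cabinet. Slides with 2.5 N
- phone_a: a phone (may be absent), 131 x 64 mm, lying screen down; black frame 8 mm thick with a green back cover (127 x 60 mm) on it, whose top is 12 mm above the underside until pressed home and 8 mm after. x along its length. Origin: centre of its underside. About 0.2 kg; all phones are alike. Take it by the long edges of its frame, 64 mm apart
- phone_b: a phone (may be absent), 131 x 64 mm, lying screen down; black frame 8 mm thick with a green back cover (127 x 60 mm) on it, whose top is 12 mm above the underside until pressed home and 8 mm after. x along its length. Origin: centre of its underside. About 0.2 kg; all phones are alike. Take it by the long edges of its frame, 64 mm apart
- phone_c: a phone (may be absent), 131 x 64 mm, lying screen down; black frame 8 mm thick with a green back cover (127 x 60 mm) on it, whose top is 12 mm above the underside until pressed home and 8 mm after. x along its length. Origin: centre of its underside. About 0.2 kg; all phones are alike. Take it by the long edges of its frame, 64 mm apart
- cover_a (a joint): how far the back cover of phone_a is pressed in, in m: 0 standing proud, 0.004 home. Stiff, about 6 N; it stays where it is pushed
- cover_b (a joint): how far the back cover of phone_b is pressed in, in m: 0 standing proud, 0.004 home. Stiff, about 6 N; it stays where it is pushed
- cover_c (a joint): how far the back cover of phone_c is pressed in, in m: 0 standing proud, 0.004 home. Stiff, about 6 N; it stays where it is pushed
- tweezers: steel tweezers, 130 mm along x and 9 mm high, lying on the bed with the arms spread sideways; about 17 mm wide at the origin, tips to +x. Origin: on its underside, in the middle of its length. 30 g
- spudger: white nylon pry stick, 135 mm along x, 12 mm wide, 9 mm high, thinner at the +x end. Origin: middle of its underside. 25 g
- ring_dish: bystander: white ceramic ring dish, 96 mm across, 22 mm high. Origin: centre of its underside
- pry_triangle: bystander: red plastic prying triangle, about 55 mm sides, 5 mm thick. Origin: centre of its underside
- spare_cover: bystander: spare green phone back cover, 131 x 64 x 4 mm, lying by itself; not a phone. Origin: centre of its underside
- cleaner: bystander: white cleaner bottle, 52 mm across, 140 mm high. Origin: centre of its underside
- tape_roll: bystander: roll of tape, 76 mm across, 18 mm high. Origin: centre of its underside
- mug: bystander: mug, 76 mm across, 88 mm high. Origin: centre of its underside
- suction_cup: bystander: suction cup with a stem, 52 mm across, 40 mm high. Origin: centre of its underside
Mind the look-alikes: they are no part of the job. Leave any pink look-alike of the phone_b alone.

How it is judged:
By the outcome, as a careful person would: the job done as asked, in the order asked, and still so for the second after the job is handed in, with the robot touching nothing.
Of phone_a, phone_b, phone_c only 2 to 3 are there at a start; the rules pass over those that are not, and their reading is None.
At some moment in a run one of phone_a, phone_b, phone_c, tweezers, spudger may be knocked a few centimetres aside while the robot is not near it.
Once in a run the grip may slacken for a moment while it holds something.
It also fails if it takes over 210 s, if anything falls off the work surface, if the arm or the gripper's body presses on something with over 40 N, if the wrist force passes 120 N, or if a joint passes its speed limit or range.

## Working session

There is one attempt and no reset: what is moved stays moved. The work goes in short steps, Python scripts to look and compute and a shell command to move; the robot and the scene stay as the last step left them, time stands still between calls to the robot, and variables do not carry over. Pictures are saved under pics/ and viewed, at most 14 in all, crops included, and the job is handed in when it is done.

```bash
mkdir -p pics; cat > h.py <<'E'
import numpy as np, cv2
from plant import ctrl, imaging
def K(c):
    f=210/np.tan(np.radians(c["fovy"])/2)
    return np.array([[f,0,c["cx"]],[0,f,c["cy"]],[0,0,1]])
def ray(name,uv,z):
    c=imaging.get_calibration(name);R=np.array(c["R"]);t=np.array(c["t"])
    n=cv2.undistortPoints(np.array(uv,float).reshape(-1,1,2),K(c),np.array(c["distortion"],float)).reshape(-1,2)
    d=np.c_[n,np.ones(len(n))]@R; o=-R.T@t
    s=(z-o[2])/d[:,2]; return o+d*s[:,None]
def proj(name,P):
    c=imaging.get_calibration(name);R=np.array(c["R"]);t=np.array(c["t"])
    return cv2.projectPoints(np.array(P,float).reshape(-1,1,3),cv2.Rodrigues(R)[0],t,K(c),np.array(c["distortion"],float))[0].reshape(-1,2)
def depthpt(name,uv,dep):
    c=imaging.get_calibration(name);R=np.array(c["R"]);t=np.array(c["t"])
    uv=np.array(uv).reshape(-1,2)
    n=cv2.undistortPoints(uv.astype(float).reshape(-1,1,2),K(c),np.array(c["distortion"],float)).reshape(-1,2)
    z=np.array([dep[int(v),int(u)] for u,v in uv])
    return (np.c_[n,np.ones(len(n))]*z[:,None]-t)@R
E
python3 - <<'E'
from h import *
for n in("scene","top"):
    im,d=imaging.read_camera(n);cv2.imwrite(f"pics/{n}0.png",im);np.save(n+"0.npy",d)
    c=imaging.get_calibration(n);print(n,c["fovy"],c["distortion"],-np.array(c["R"]).T@np.array(c["t"]))
print(ctrl.get_state())
E
```

```text
scene 44.21071345471762 [0.00817318 0.         0.         0.         0.        ] [ 1.48615189 -0.22447978  1.16586656]
top 57.61181869286509 [0.0151443 0.        0.        0.        0.       ] [0.32207732 0.05646536 1.30367265]
{'time': 0.1, 'qpos': array([-1.30799811e+00,  2.87100397e-01,  1.57802926e+00,  2.88978286e-05,
        1.27859591e+00, -1.49981989e-01]), 'dq': array([ 1.59368415e-04, -1.95104418e-03, -1.43407520e-03,  4.16942151e-05,
       -1.26175266e-04,  1.26005831e-03]), 'joint_efforts': array([ 3.35010373e-04, -4.07298410e+01, -2.93699884e+01, -1.85096146e-04,
        3.41922365e-03, -6.63783609e-06]), 'eef_pos': array([ 0.27068083, -0.61774899,  0.24907063]), 'tcp_rot': array([ 9.78777359e-01,  2.04923754e-01, -4.63150680e-05, -1.06554324e-03]), 'contact_force': array([ 0.00841058, -0.46565089, -0.74256371]), 'wrist_torque': array([0.00583235, 0.02564117, 0.04732986]), 'finger_force': 0.0, 'opening': 1.0002281598080613}
```

View pics/scene0.png

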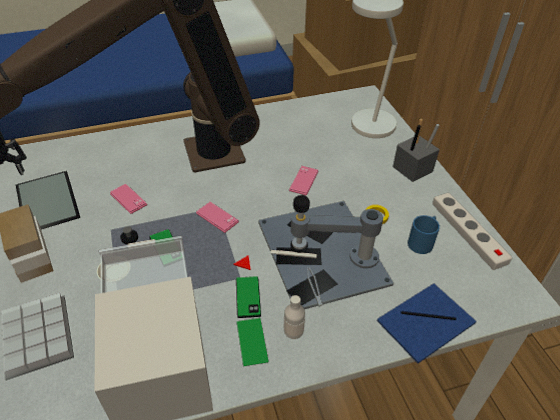

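View pics/top0.png

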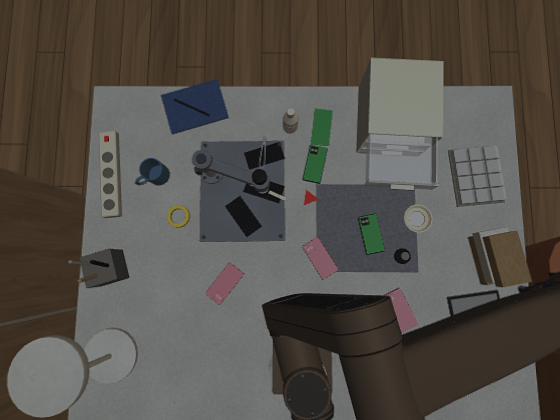

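The scene view shows:
- Press: column about (367,240), knob (302,204).
- Open drawer: (145,255).
- Green items: phone (248,297), plain spare cover (253,342), and a phone partly behind the drawer (160,240).

The top view shows:
- Phones with a camera patch at (316,163) and (371,233).
- Look-alikes: plain green cover (321,126), and pinks at (320,258), (225,283) and (400,310).
- Tools: tweezers (264,150) and spudger (272,193). The pads are at (265,154), (265,190) and (243,216).

I choose the two green ones with the camera patch and check them in a crop.

```bash
python3 - <<'E'
from h import *
im=cv2.imread("pics/top0.png")
cv2.imwrite("pics/crop1.png",cv2.resize(im[85:285,180:445],None,fx=3,fy=3,interpolation=cv2.INTER_CUBIC))
hsv=cv2.cvtColor(im,cv2.COLOR_BGR2HSV)
m=cv2.inRange(hsv,(45,120,40),(80,255,255))
m=cv2.morphologyEx(m,cv2.MORPH_CLOSE,np.ones((7,7)))
for c in cv2.findContours(m,0,2)[0]:
    if cv2.contourArea(c)<80: continue
    b=cv2.boxPoints(cv2.minAreaRect(c)); print("green",b.mean(0),np.round(ray("top",b,.012)[:,:2],4).tolist(), ray("top",[b.mean(0)],.012))
dp=np.load("top0.npy");ds=np.load("scene0.npy")
for n,dd,l in(("top",dp,[(260,177),(203,158),(371,245),(316,172),(210,215),(400,150),(402,189),(437,160),(367,160)]),("scene",ds,[(302,202),(371,214)])):
    print(n,np.c_[l,np.round(depthpt(n,l,dd),3)])
E
```

```text
green [370.6826  233.45786] [[0.4717, -0.1915], [0.4857, -0.2509], [0.361, -0.2756], [0.3473, -0.217]] [[ 0.41597582 -0.23380548  0.012     ]]
green [318.02182 145.20975] [[0.602, -0.0051], [0.8594, -0.0505], [0.8474, -0.1147], [0.5908, -0.0679]] [[ 0.72330753 -0.05931979  0.012     ]]
top [[ 2.60e+02  1.77e+02  5.60e-01  1.27e-01  2.36e-01]
 [ 2.03e+02  1.58e+02  6.28e-01  3.02e-01  1.90e-01]
 [ 3.71e+02  2.45e+02  3.77e-01 -2.34e-01  1.10e-02]
 [ 3.16e+02  1.72e+02  6.27e-01 -5.10e-02  1.50e-02]
 [ 2.10e+02  2.15e+02  4.77e-01  3.11e-01  1.10e-02]
 [ 4.00e+02  1.50e+02  6.68e-01 -3.03e-01  1.41e-01]
 [ 4.02e+02  1.89e+02  5.37e-01 -2.93e-01  1.77e-01]
 [ 4.37e+02  1.60e+02  6.24e-01 -3.98e-01  1.85e-01]
 [ 3.67e+02  1.60e+02  6.33e-01 -1.98e-01  1.50e-01]]
scene [[3.02e+02 2.02e+02 5.76e-01 1.30e-01 2.38e-01]
 [3.71e+02 2.14e+02 6.28e-01 3.08e-01 1.93e-01]]
```

View pics/crop1.png

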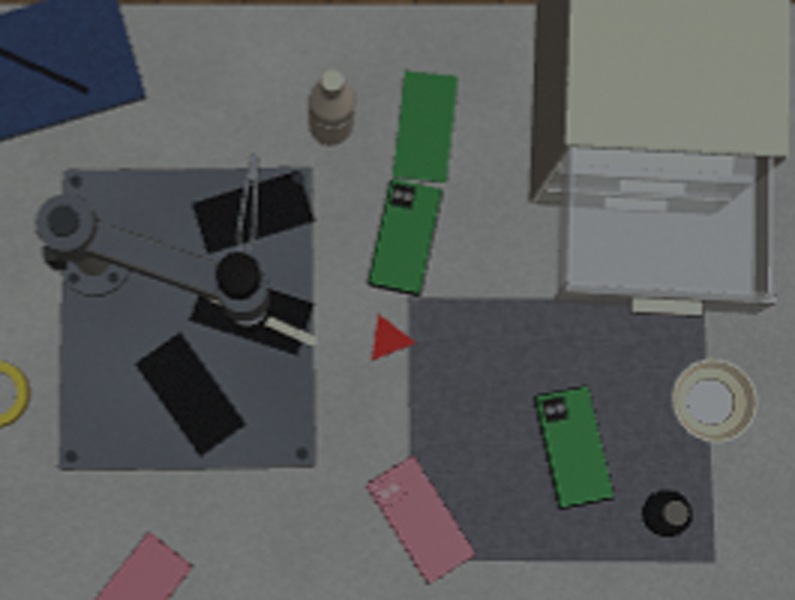

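The crop confirms the two phones, at crop (405,235) and (573,447), by their camera patches. The plain green piece at (425,125) is the spare cover. The spudger sticks out from under the press head at (290,330), and the tweezers cross pad2 at (247,200). Next I measure the press pose and the tools.

```bash
cat > meas.py <<'E'
from h import *
def frompads(corners):  # not used further
    pass
im=cv2.imread("pics/top0.png")
f=lambda l:np.array(l,float)/3+[180,85]
b=ray("top",f([(62,168),(313,168),(315,467),(60,468)]),.014)[:,:2]; print("bed",b.round(4).tolist())
L=np.array([(.11,.04),(.11,-.25),(-.24,-.25),(-.24,.04)])
def fit(L,W):
    a=L-L.mean(0);c=W-W.mean(0);H=a.T@c;th=np.arctan2(H[0,1]-H[1,0],H.trace());R=np.array([[np.cos(th),-np.sin(th)],[np.sin(th),np.cos(th)]])
    t=W.mean(0)-R@L.mean(0);return th,t,(L@R.T+t-W)
print(fit(L,b))
m=(im.max(2)<35).astype(np.uint8)*255
n,lab,st,ce=cv2.connectedComponentsWithStats(m[135:245,195:290])
for i in range(1,n):
    if st[i,4]>80:
        c=cv2.findContours((lab==i).astype(np.uint8),0,2)[0][0]+np.array([195,135]); r=cv2.boxPoints(cv2.minAreaRect(c)); w=ray("top",r,.014)[:,:2]
        print(st[i],w.mean(0).round(4),w.round(3).tolist())
E
python3 meas.py; python3 - <<'E'
from h import *
f=lambda l:np.array(l,float)/3+[180,85]
print("pad2",ray("top",f([(193,205),(303,170),(315,220),(207,253)]),.014).round(3)[:,:2].tolist())
print("pad0",ray("top",f([(136,362),(182,333),(245,427),(203,456)]),.014).round(3)[:,:2].tolist())
print("tweez",ray("top",f([(254,155),(241,245),(252,243)]),.02).round(3)[:,:2].tolist())
print("spud",ray("top",f([(266,320),(316,342)]),.02).round(3)[:,:2].tolist())
print("ph1",ray("top",f([(388,180),(442,187),(420,295),(369,285)]),.010).round(3)[:,:2].tolist())
print("ph2",ray("top",f([(533,394),(590,386),(614,497),(561,509)]),.010).round(3)[:,:2].tolist())
print("drawer out. top",ray("top",f([(568,292),(775,302)]),.186).round(3)[:,:2].tolist(),ray("top",f([(567,150),(770,155)]),.186).round(3)[:,:2].tolist(), "inner floor",ray("top",f([(568,287),(752,295)]),.14).round(3)[:,:2].tolist())
s=cv2.imread("pics/scene0.png");cv2.imwrite("pics/crop2.png",cv2.resize(s[185:320,85:405],None,fx=2.5,fy=2.5,interpolation=cv2.INTER_CUBIC))
E
```

```text
bed [[0.7375, 0.351], [0.7378, 0.0582], [0.3905, 0.055], [0.3883, 0.3419]]
(np.float64(0.012220858759628053), array([0.62722202, 0.30730084]), array([[-0.00072686, -0.00232622],
       [ 0.00246685,  0.0004357 ],
       [-0.00015737, -0.00061145],
       [-0.00158262,  0.00250197]]))
[ 71   7  18  22 276] [0.6958 0.0996] [[0.714, 0.14], [0.735, 0.078], [0.678, 0.06], [0.657, 0.121]]
[ 50  13  16  21 226] [0.6756 0.1619] [[0.696, 0.198], [0.714, 0.143], [0.655, 0.126], [0.638, 0.18]]
[ 57  34  15  16 176] [0.6104 0.1453] [[0.626, 0.177], [0.644, 0.134], [0.595, 0.114], [0.577, 0.157]]
[ 48  47  37  21 224] [0.5556 0.1343] [[0.56, 0.2], [0.592, 0.19], [0.551, 0.069], [0.52, 0.079]]
[ 74  47  15  13 122] [0.5714 0.0879] [[0.564, 0.116], [0.594, 0.106], [0.578, 0.06], [0.549, 0.069]]
[ 31  62  35  39 661] [0.4745 0.1984] [[0.508, 0.261], [0.544, 0.211], [0.441, 0.136], [0.405, 0.185]]
pad2 [[0.693, 0.197], [0.735, 0.07], [0.676, 0.056], [0.636, 0.18]]
pad0 [[0.509, 0.259], [0.543, 0.207], [0.435, 0.134], [0.402, 0.181]]
tweez [[0.751, 0.127], [0.644, 0.141], [0.647, 0.128]]
spud [[0.557, 0.111], [0.532, 0.054]]
ph1 [[0.725, -0.029], [0.716, -0.092], [0.588, -0.065], [0.6, -0.007]]
ph2 [[0.474, -0.192], [0.484, -0.256], [0.359, -0.279], [0.345, -0.22]]
drawer out. top [[0.555, -0.195], [0.546, -0.398]] [[0.701, -0.198], [0.696, -0.4]] inner floor [[0.57, -0.205], [0.562, -0.393]]
```

View pics/crop2.png

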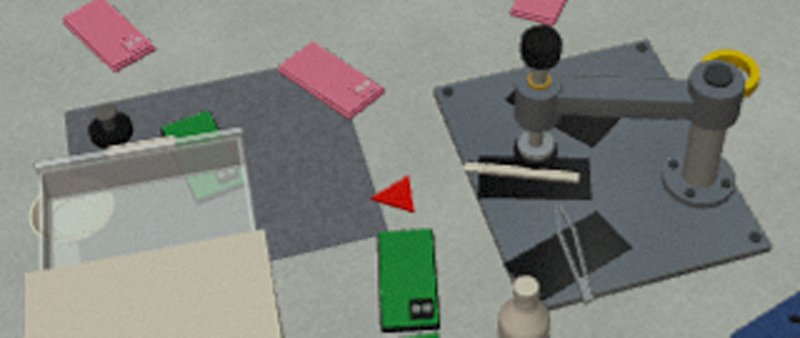

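Crop2 shows the spudger at (468,167)-(578,178) lying below the raised foot (537,150), the tweezers at (560,208)-(588,298), and the knob at (541,45). The pads agree with a press origin of (.627,.307) and yaw .012. Next I locate the knob and the tools across the two views.

```bash
python3 - <<'E'
from h import *
g=lambda l:np.array(l,float)/2.5+[85,185]
print("spud scene",ray("scene",g([(468,167),(578,178)]),.019).round(3).tolist())
print("tw scene",ray("scene",g([(560,208),(588,298)]),.019).round(3).tolist())
print("knob top",ray("top",np.array([[238,275]])/3+[180,85],.235), "scene",ray("scene",g([(541,45)]),.222))
for q in (0,.785,1.414,2.042):
    a=.012+2.967+q; print(q,(.627+.19*np.cos(a)).round(4),(.307+.19*np.sin(a)).round(4))
# blob of knob in both
for n,(x0,y0,x1,y1) in (("top",(245,160,275,195)),("scene",(285,190,320,215))):
    d=np.load(n+"0.npy");vs,us=np.mgrid[y0:y1,x0:x1];uv=np.c_[us.ravel(),vs.ravel()];P=depthpt(n,uv,d);k=(P[:,2]>.222)&(P[:,2]<.25);print(n,k.sum(),P[k].mean(0),P[k].min(0),P[k].max(0))
E
```

```text
spud scene [[0.535, 0.062, 0.019], [0.588, 0.179, 0.019]]
tw scene [[0.624, 0.144, 0.019], [0.749, 0.131, 0.019]]
knob top [[0.56106496 0.12910178 0.235     ]] scene [[0.56296785 0.13394103 0.222     ]]
0 0.4395 0.3378
0.785 0.4726 0.1962
1.414 0.5673 0.1266
2.042 0.6847 0.126
top 185 [0.56272948 0.1296447  0.23424198] [0.54156853 0.10997549 0.22250262] [0.58497795 0.15083273 0.24040927]
scene 200 [0.56987695 0.12909607 0.23480662] [0.54460623 0.10862218 0.22229868] [0.5885129  0.15215447 0.24425577]
```

```bash
python3 -m handwheel '[0.03,0.08,0.15,0,0,0.05,0.07,0.17,0.18,0,0,0.05,0.1,0.255,0,0,0,0.05,0.1,0.255,0,0,0,0.05,0.1,0.255,0,0,0,0.05]' 1 20 | tail -3
python3 -m handwheel '[0.1,0.255,0,0,0,0.05,0.1,0.255,0,0,0,0.05,0.1,0.255,0,0,0,0.05,0.1,0.255,0,0,0,0.05,0.1,0.255,0,0,0,0.05]' | tail -1
python3 -m handwheel '[0.1,0.255,0,0,0,0.01,0.1,0.255,0,0,0,0,0.1,0.255,0,0,0,0,0.1,0.255,0,0,0,0,0.1,0.255,0,0,0,0]' | tail -1
python3 -m handwheel '[0.1,0.255,0,0,0,0,0.1,0.255,0,0,0,0,0.1,0.255,0,0,0,0,0.1,0.255,0,0,0,0,0,0,0,0,0,0]' | tail -1
```

```text
contact_force: [1.5, 0.2, 0.5]
opening: 1.002
finger_force: 0.0
finger_force: 0.0
finger_force: 0.0
finger_force: 0.0
```

```bash
cat > st.py <<'E'
import sys
from h import *
from scipy.spatial.transform import Rotation as Ro
s=ctrl.get_state();R=Ro.from_quat(s["tcp_rot"]).as_matrix()
yaw=np.degrees(np.arctan2(R[1,1],R[0,1]))
print("t",round(s["time"],1),"p",s["eef_pos"].round(4),"close",yaw.round(1),"tilt",np.degrees(np.arccos(-R[2,2])).round(2),"F",s["contact_force"].round(1),"open",round(s["opening"],3),"ff",round(s["finger_force"],1),"q6",s["qpos"][5].round(2))
a=[float(x) for x in sys.argv[1:]]
if a:
    d=(np.array(a[:3])-s["eef_pos"])/.15;print("units",d.round(3), ((a[3]-yaw+90)%180-90)/90 if len(a)>3 else "")
E
python3 st.py .563 .129 .222 -20; python3 - <<'E'
from h import *
im,_=imaging.read_camera("scene");cv2.imwrite("pics/s2.png",im)
E
```

```text
t 1.8 p [0.5416 0.0753 0.2992] close -20.1 tilt 0.17 F [-0.6 -1.  -1.8] open 0.998 ff 0.0 q6 0.3
units [ 0.143  0.358 -0.514] 0.0008377877375306436
```

View pics/s2.png

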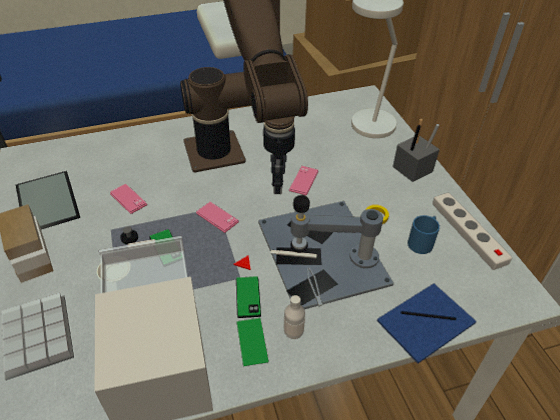

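The gripper hangs at (278,185), short of the knob (302,204), as planned. No other phone has come into view where the arm was.

```bash
python3 -m handwheel '[0.07,0.18,0,0,0,0,0.073,0.178,0,0,0,0,0,0,-0.12,0,0,0,0,0,-0.12,0,0,0,0,0,-0.12,0,0,0]' | tail -1
python3 st.py .563 .129 .222 -20
python3 -m handwheel '[0,0,-0.08,0,0,0,0,0,-0.074,0,0,0,0,0,0,0,0,0,0,0,0,0,0,0]' | tail -1
python3 st.py .563 .129 .222 -20
python3 -m handwheel '[0,0,0,0,0,0,0,0,0,0,0,0,0,0,0,0,0,0,0,0,0,0,0,0,0,0,0,0,0,0]' 0 30| tail -1
python3 st.py .563 .129 .222 -20
```

```text
finger_force: 0.0
t 2.2 p [0.5622 0.1226 0.2451] close -20.5 tilt 0.03 F [-0.3 -0.6 -0.5] open 0.996 ff 0.0 q6 0.4
units [ 0.006  0.043 -0.154] 0.005042255975353132
finger_force: 0.0
t 2.6 p [0.5621 0.1226 0.2224] close -20.5 tilt 0.06 F [ 0.3 -0.1  0.5] open 0.999 ff 0.0 q6 0.4
units [ 0.006  0.043 -0.003] 0.005492151784728587
finger_force: 33.3
t 3.0 p [0.5627 0.1232 0.2241] close -20.4 tilt 0.09 F [-2.  -0.8  4.6] open 0.5 ff 33.3 q6 0.4
units [ 0.002  0.039 -0.014] 0.004947306657019763
```

```bash
cat > arc.py <<'E'
import sys
from h import *
# arc.py turn_deg n : steps of the current TCP about the column
s=ctrl.get_state();p=s["eef_pos"][:2];c=np.array([.627,.307]);r=p-c;a=np.arctan2(r[1],r[0]);R=np.hypot(*r)
print("r",R.round(4),"ang",np.degrees(a)%360,"q",(a%(2*np.pi))-2.979)
T,n=float(sys.argv[1]),int(sys.argv[2]);an=a+np.radians(np.linspace(0,T,n+1));q=c+R*np.c_[np.cos(an),np.sin(an)]
print((np.diff(q,axis=0)/.15).round(3).tolist(),"rz",T/n/90)
E
python3 arc.py -80 15
```

```text
r 0.1947 ang 250.72322937770582 q 1.39694586387394
[[-0.112, 0.045], [-0.107, 0.055], [-0.102, 0.065], [-0.095, 0.074], [-0.088, 0.083], [-0.08, 0.091], [-0.071, 0.098], [-0.062, 0.104], [-0.052, 0.109], [-0.041, 0.113], [-0.031, 0.117], [-0.02, 0.119], [-0.009, 0.12], [0.003, 0.121], [0.014, 0.12]] rz -0.059259259259259255
```

```bash
python3 -m handwheel '[-0.112,0.045,0,0,0,-0.059,-0.107,0.055,0,0,0,-0.059,-0.102,0.065,0,0,0,-0.059,-0.095,0.074,0,0,0,-0.059,-0.088,0.083,0,0,0,-0.059]' | tail -1
python3 st.py
python3 -m handwheel '[-0.08,0.091,0,0,0,-0.059,-0.071,0.098,0,0,0,-0.059,-0.062,0.104,0,0,0,-0.059,-0.052,0.109,0,0,0,-0.059,-0.041,0.113,0,0,0,-0.059]' | tail -1
python3 st.py; python3 arc.py -27 5
```

```text
finger_force: 33.0
t 3.4 p [0.4874 0.1709 0.2241] close -47.2 tilt 0.3 F [ 3.4 -1.3  0.8] open 0.506 ff 33.0 q6 0.97
finger_force: 33.3
t 3.8 p [0.4404 0.2484 0.2239] close -73.7 tilt 0.19 F [-1.  -3.7  4. ] open 0.505 ff 33.3 q6 1.6
r 0.1956 ang 197.43042636698493 q 0.46681098372011354
[[-0.031, 0.119], [-0.02, 0.121], [-0.008, 0.123], [0.003, 0.123], [0.015, 0.122]] rz -0.060000000000000005
```

```bash
python3 -m handwheel '[-0.031,0.118,0,0,0,-0.06,-0.02,0.121,0,0,0,-0.06,-0.008,0.122,0,0,0,-0.06,0.003,0.122,0,0,0,-0.06,0.013,0.11,0,0,0,-0.055]' | tail -1
python3 st.py;python3 -m handwheel '[0,0,0,0,0,0,0,0,0,0,0,0]' | tail -1; python3 arc.py -1 1;  python3 st.py
```

```text
finger_force: 33.2
t 4.2 p [0.4326 0.3385 0.2234] close -100.1 tilt 0.22 F [-4.  -0.9  4.9] open 0.505 ff 33.2 q6 2.23
finger_force: 33.3
r 0.1969 ang 170.48957772495987 q -0.0033955283646669443
[[0.004, 0.023]] rz -0.011111111111111112
t 4.4 p [0.4328 0.3395 0.2235] close -100.0 tilt 0.21 F [-4.8  3.7  4.8] open 0.508 ff 33.3 q6 2.22
```

```bash
python3 -m handwheel '[0,0,0,0,0,0,0,0,0,0,0,0,0,0,0,0,0,0,0,0,0.15,0,0,0,0,0,0.2,0,0,0]' 1 | tail -1
python3 -m handwheel '[0,0,0.18,0,0,0.07,0,0,0,0,0,0.07,0,0,0,0,0,0.07,0,0,0,0,0,0.07,0,0,0,0,0,0.07]' 0.4 | tail -1
python3 st.py .561 .12 .1 -24.4; python3 - <<'E'
from h import *
im,_=imaging.read_camera("top");sc,_=imaging.read_camera("scene")
A=cv2.resize(im[130:270,195:395],None,fx=3.5,fy=3.5);B=cv2.resize(sc[195:320,240:400],None,fx=3.5,fy=3.5)
cv2.imwrite("pics/topc2.png",A);cv2.imwrite("pics/scc2.png",B);cv2.imwrite("pics/top2.png",im)
E
```

```text
finger_force: 0.0
finger_force: 0.0
t 5.2 p [0.4346 0.3372 0.3023] close -68.3 tilt 0.04 F [ 0.6  1.  -0.1] open 0.399 ff 0.0 q6 1.67
units [ 0.843 -1.448 -1.349] 0.4881099341658831
```

View pics/topc2.png

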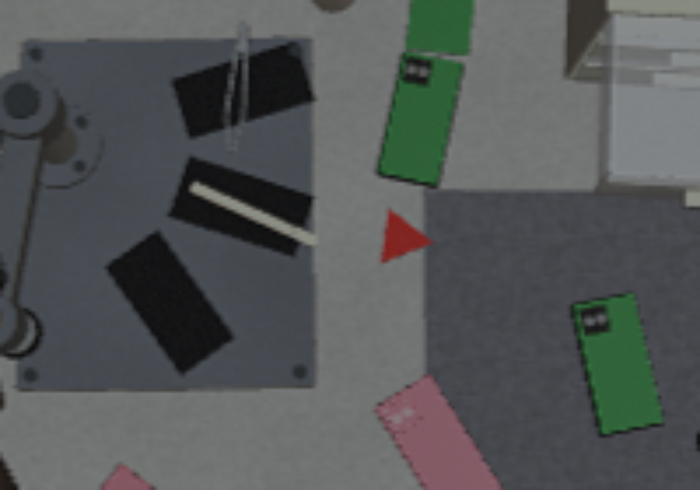

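View pics/top2.png

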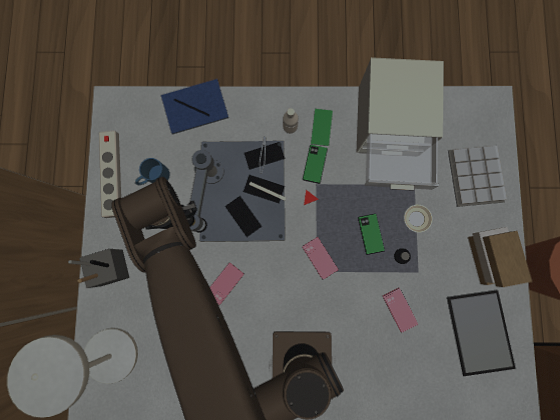

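The top view shows the press arm at rest and only two phones (316,163) and (371,233). The spudger is at crop (192,187)-(315,240) and the tweezers at (242,25)-(232,148).

```bash
python3 - <<'E'
from h import *
f=lambda l:np.array(l,float)/3.5+[195,130]
for n,l in(("sp",[(192,187),(315,240)]),("tw",[(242,25),(232,148)])):
    P=ray("top",f(l),.019)[:,:2];d=P[0]-P[1];print(n,P.round(4).tolist(),P.mean(0),np.hypot(*d),np.degrees(np.arctan2(d[1],d[0])))
E
```

```text
sp [[0.5856, 0.176], [0.5333, 0.0554]] [0.55947159 0.11569864] 0.13150762616279904 66.55954557023067
tw [[0.75, 0.1286], [0.6248, 0.1372]] [0.68740722 0.1329353 ] 0.1255518774383528 -3.9293623146989436
```

```bash
python3 -m handwheel '[0.119,-0.209,0,0,0,0.07,0.119,-0.209,0,0,0,0.07,0.119,-0.209,0,0,0,0.07,0.119,-0.209,0,0,0,0.07,0.119,-0.209,0,0,0,0.07]' | tail -1
python3 -m handwheel '[0.119,-0.209,0,0,0,0.07,0.119,-0.209,0,0,0,0.07,0,0,-0.25,0,0,0,0,0,-0.25,0,0,0,0,0,-0.25,0,0,0]' | tail -1
python3 -m handwheel '[0,0,-0.25,0,0,0,0,0,-0.25,0,0,0,0,0,-0.15,0,0,0,0,0,0,0,0,0]' | tail -1
python3 st.py .560 .118 .035 -24
```

```text
finger_force: 0.0
finger_force: 0.0
finger_force: 0.0
t 6.5 p [0.5546 0.1176 0.0855] close -24.7 tilt 0.73 F [-1.5 -0.4 -0.7] open 0.398 ff 0.0 q6 0.46
units [ 0.036  0.003 -0.337] 0.007687646396786205
```

```bash
python3 -m handwheel '[0.036,0,-0.15,0,0,0,0,0,-0.11,0,0,0,0,0,-0.06,0,0,0,0,0,0,0,0,0]' | tail -1
python3 st.py .560 .118 .035 -24
python3 -m handwheel '[0,0,0,0,0,0,0,0,0,0,0,0,0,0,0,0,0,0,0,0,0,0,0,0,0,0,0,0,0,0]' 0 40| tail -1
python3 st.py .560 .118 .035 -24
```

```text
finger_force: 0.0
t 6.8 p [0.564  0.118  0.0434] close -24.6 tilt 0.14 F [-0.1 -0.3  0.1] open 0.401 ff 0.0 q6 0.46
units [-0.027 -0.    -0.056] 0.006477021687268802
finger_force: 0.0
t 7.2 p [0.5652 0.1183 0.0452] close -24.5 tilt 0.1 F [-0.4  1.3  0.6] open -0.001 ff 0.0 q6 0.46
units [-0.035 -0.002 -0.068] 0.005614642037748278
```

```bash
python3 -m handwheel '[0,0,0,0,0,0,-0.035,0,0,0,0,0,0,0,0,0,0,0,0,0,-0.04,0,0,0,0,0,-0.035,0,0,0]' 0.4| tail -1
python3 -m handwheel '[0,0,0,0,0,0,0,0,0,0,0,0]' | tail -1
python3 st.py .560 .118 .035 -24
python3 -m handwheel '[0,0,0,0,0,0,0,0,0,0,0,0,0,0,0,0,0,0,0,0,0,0,0,0,0,0,0,0,0,0]' 0 40| tail -1
python3 st.py .560 .118 .035 -24
```

```text
finger_force: 0.0
finger_force: 0.0
t 7.8 p [0.5592 0.1182 0.0324] close -24.5 tilt 0.05 F [ 0.4 -0.8 -0.6] open 0.403 ff 0.0 q6 0.46
units [ 0.006 -0.001  0.018] 0.005554027254228799
finger_force: 43.3
t 8.2 p [0.56   0.1183 0.0335] close -24.5 tilt 0.07 F [-0.5  1.   4.7] open 0.122 ff 43.3 q6 0.46
units [ 0.    -0.002  0.01 ] 0.0055772489777666575
```

```bash
python3 -m handwheel '[0,0,0.1,0,0,0,0,0,0.2,0,0,0,0,0,0.25,0,0,0,0,0,0.25,0,0,0,0,0,0.25,0,0,0]' | tail -1
python3 -m handwheel '[0,0,0.25,0,0,0,0,0,0.25,0,0,0,0,0,0.23,0,0,0,0.024,-0.15,0,0,0,0.02,0.024,-0.24,0,0,0,0.022]' | tail -1
python3 st.py .6 -.297 .3 -2.5
python3 -m handwheel '[0.024,-0.24,0,0,0,0.022,0.024,-0.24,0,0,0,0.022,0.024,-0.24,0,0,0,0.022,0.024,-0.24,0,0,0,0.022,0.024,-0.24,0,0,0,0.022]' | tail -1
python3 -m handwheel '[0.024,-0.24,0,0,0,0.022,0.024,-0.24,0,0,0,0.022,0.024,-0.24,0,0,0,0.022,0.024,-0.24,0,0,0,0.022,0,0,0,0,0,0]' | tail -1
python3 st.py .6 -.297 .3 -2.5
```

```text
finger_force: 42.1
finger_force: 42.1
t 9.1 p [0.5674 0.0614 0.303 ] close -20.4 tilt 0.33 F [ 0.4 -1.1 -1.4] open 0.122 ff 42.1 q6 0.28
units [ 0.217 -2.389 -0.02 ] 0.19851495066337732
finger_force: 42.1
finger_force: 42.1
t 9.9 p [ 0.5981 -0.2702  0.2978] close -3.2 tilt 0.17 F [-0.9  0.2 -0.6] open 0.126 ff 42.1 q6 -0.52
units [ 0.013 -0.179  0.015] 0.007353847376090054
```

Still holding it. I descend into the drawer to TCP z ≈ .165.

```bash
python3 -m handwheel '[0.013,-0.179,0,0,0,0.007,0,0,-0.2,0,0,0,0,0,-0.2,0,0,0,0,0,-0.2,0,0,0,0,0,-0.15,0,0,0]' | tail -1
python3 -m handwheel '[0,0,-0.1,0,0,0,0,0,0,0,0,0,0,0,0,0,0,0]' | tail -1
python3 st.py .6 -.297 .165 -2.5
```

```text
finger_force: 42.1
finger_force: 42.1
t 10.6 p [ 0.6006 -0.2906  0.1715] close -2.3 tilt 0.13 F [-0.2 -0.2  0.9] open 0.124 ff 42.1 q6 -0.56
units [-0.004 -0.043 -0.043] -0.002667555655331613
```

```bash
python3 - <<'E'
from h import *
im,_=imaging.read_camera("top");sc,_=imaging.read_camera("scene")
cv2.imwrite("pics/dr.png",np.hstack([cv2.resize(im[110:220,330:460],None,fx=3,fy=3),cv2.resize(sc[200:310,85:215],None,fx=3,fy=3)]))
E
```

```text
(no output)
```

View pics/dr.png

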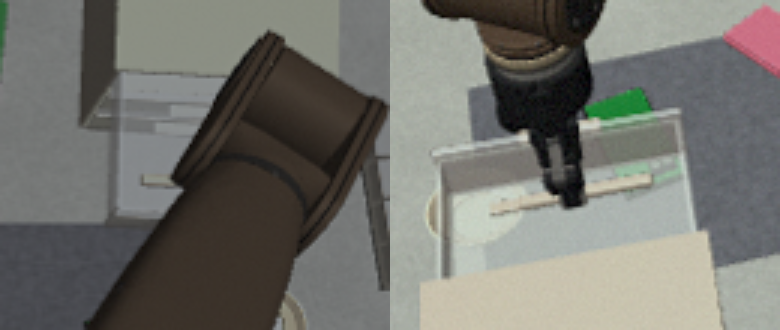

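The spudger lies between the drawer walls, seen at (500,205)-(650,180) in the scene crop. I release it and go for the tweezers.

```bash
python3 -m handwheel '[0,0,-0.04,0,0,0,0,0,0,0,0,0,0,0,0,0,0,0]' | tail -1
python3 -m handwheel '[0,0,0,0,0,0,0,0,0,0,0,0,0,0,0,0,0,0,0,0,0.15,0,0,0,0,0,0.2,0,0,0]' 0.3 | tail -1
python3 -m handwheel '[0,0,0.2,0,0,0,0,0,0.2,0,0,0,0,0,0.15,0,0,0.07,0.045,0.22,0,0,0,0.075,0.045,0.22,0,0,0,0.075]' | tail -1
python3 -m handwheel '[0.045,0.22,0,0,0,0.075,0.045,0.22,0,0,0,0.075,0.045,0.22,0,0,0,0.075,0.045,0.22,0,0,0,0.075,0.045,0.22,0,0,0,0.075]' 0.5 | tail -1
python3 -m handwheel '[0.045,0.22,0,0,0,0.075,0.045,0.22,0,0,0,0.075,0.045,0.22,0,0,0,0.075,0.045,0.22,0,0,0,0.075,0,0,0,0,0,0.075]' | tail -1
python3 st.py .6874 .135 .1 85
```

```text
finger_force: 42.1
finger_force: 0.0
finger_force: 0.0
finger_force: 0.0
finger_force: 0.0
t 12.6 p [0.6754 0.0778 0.3015] close 85.7 tilt 0.16 F [-0.7 -0.3 -0.6] open 0.504 ff 0.0 q6 -1.53
units [ 0.08   0.382 -1.344] -0.0075634407132402735
```

```bash
python3 -m handwheel '[0.04,0.2,0,0,0,0,0.04,0.18,0,0,0,0,0,0,-0.25,0,0,0,0,0,-0.25,0,0,0,0,0,-0.25,0,0,0]' | tail -1
python3 -m handwheel '[0,0,-0.25,0,0,0,0,0,-0.2,0,0,0,0,0,-0.15,0,0,0,0,0,-0.05,0,0,0,0,0,0,0,0,0]' | tail -1
python3 st.py .6874 .135 .034 85
python3 - <<'E'
from h import *
im,_=imaging.read_camera("top");sc,_=imaging.read_camera("scene")
cv2.imwrite("pics/tw.png",np.hstack([cv2.resize(im[110:220,330:460],None,fx=3,fy=3),cv2.resize(sc[200:310,245:375],None,fx=3,fy=3)]))
E
```

```text
finger_force: 0.0
finger_force: 0.0
t 13.4 p [0.6854 0.1287 0.0884] close 85.0 tilt 0.32 F [-0.2  0.6 -0. ] open 0.502 ff 0.0 q6 -1.44
units [ 0.013  0.042 -0.362] -0.00028448531526158323
```

View pics/tw.png

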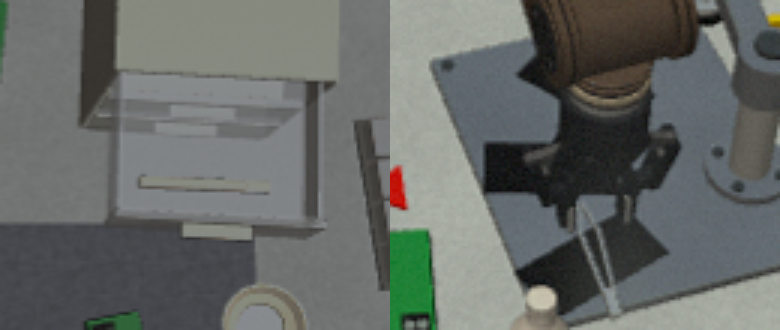

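The left half shows the spudger lying in the drawer at (205,184). In the right half the tweezers (597,235) are between the fingers at (565,215) and (628,205).

```bash
python3 -m handwheel '[0.013,0.042,-0.12,0,0,0,0,0,-0.12,0,0,0,0,0,-0.1,0,0,0,0,0,0,0,0,0,0,0,0,0,0,0]' 0.45| tail -1
python3 st.py .6874 .135 .034 85
```

```text
finger_force: 0.0
t 13.9 p [0.6892 0.1351 0.0408] close 85.0 tilt 0.01 F [-0.1 -0.8 -0.4] open 0.448 ff 0.0 q6 -1.43
units [-0.012 -0.001 -0.045] -0.00033078251783851757
```

```bash
python3 -m handwheel '[0,0,-0.045,0,0,0,0,0,0,0,0,0]' | tail -1
python3 -m handwheel '[0,0,0,0,0,0,0,0,0,0,0,0,0,0,0,0,0,0,0,0,0,0,0,0,0,0,0,0,0,0]' 0 40| tail -1
python3 st.py .6874 .135 .034 85
python3 -m handwheel '[0,0,0.1,0,0,0,0,0,0.2,0,0,0,0,0,0.25,0,0,0,0,0,0.25,0,0,0,0,0,0.25,0,0,0]' | tail -1
python3 -m handwheel '[0,0,0.25,0,0,0,0,0,0.25,0,0,0,0,0,0.25,0,0,0,0,0,0,0,0,-0.04,0,0,0,0,0,0]' | tail -1
python3 st.py .642 -.293 .3 -2.5
```

```text
finger_force: 0.0
finger_force: 39.2
t 14.5 p [0.6898 0.1351 0.0347] close 85.0 tilt 0.08 F [-0.3 -0.7  2.9] open 0.179 ff 39.2 q6 -1.43
units [-0.016 -0.001 -0.004] -0.00032973160496080963
finger_force: 38.9
finger_force: 38.9
t 15.4 p [0.6903 0.1354 0.3097] close 81.4 tilt 0.49 F [-0. -0. -2.] open 0.181 ff 38.9 q6 -1.37
units [-0.322 -2.856 -0.065] -0.9319595516103513
```

```bash
python3 -m handwheel '[-0.025,-0.22,0,0,0,-0.072,-0.025,-0.22,0,0,0,-0.072,-0.025,-0.22,0,0,0,-0.072,-0.025,-0.22,0,0,0,-0.072,-0.025,-0.22,0,0,0,-0.072]' | tail -1
python3 -m handwheel '[-0.025,-0.22,0,0,0,-0.072,-0.025,-0.22,0,0,0,-0.072,-0.025,-0.22,0,0,0,-0.072,-0.025,-0.22,0,0,0,-0.072,-0.025,-0.22,0,0,0,-0.072]' | tail -1
python3 -m handwheel '[-0.025,-0.22,0,0,0,-0.072,-0.025,-0.22,0,0,0,-0.072,-0.022,-0.216,0,0,0,-0.068,0,0,0,0,0,0,0,0,0,0,0,0]' | tail -1
python3 st.py .642 -.293 .168 -2.5
```

```text
finger_force: 39.0
finger_force: 39.0
finger_force: 39.0
t 16.6 p [ 0.6395 -0.2947  0.3014] close -2.5 tilt 0.24 F [ 0.2  1.  -0.4] open 0.18 ff 39.0 q6 -0.53
units [ 0.016  0.011 -0.889] 0.00028142438139329646
```

```bash
python3 -m handwheel '[0.01,0,-0.2,0,0,0,0,0,-0.2,0,0,0,0,0,-0.2,0,0,0,0,0,-0.17,0,0,0,0,0,-0.1,0,0,0]' | tail -1
python3 -m handwheel '[0,0,0,0,0,0,0,0,0,0,0,0]' | tail -1
python3 st.py .642 -.293 .165 -2.5
```

```text
finger_force: 39.0
finger_force: 39.0
t 17.2 p [ 0.6422 -0.2921  0.1724] close -2.3 tilt 0.13 F [-0.2 -0.2  0.9] open 0.178 ff 39.0 q6 -0.53
units [-0.001 -0.006 -0.049] -0.0016768687502011265
```

```bash
python3 -m handwheel '[0,0,-0.03,0,0,0,0,0,0,0,0,0]' | tail -1
python3 -m handwheel '[0,0,0,0,0,0,0,0,0,0,0,0,0,0,0,0,0,0,0,0,0.15,0,0,0,0,0,0.2,0,0,0]' 0.3 | tail -1
python3 -m handwheel '[0,0,0.2,0,0,0,0,0,0.2,0,0,0,0,0,0.15,0,0,0,0,0,0,0,0,0,0,0,0,0,0,0]' 1| tail -1
cat > ph.py <<'E'
from h import *
def phones(im,n="top",z=.012,roi=None):
    hsv=cv2.cvtColor(im,cv2.COLOR_BGR2HSV)
    m=cv2.inRange(hsv,(45,110,30),(80,255,255)); out=[]
    for c in cv2.findContours(m,0,1)[0]:
        if cv2.contourArea(c)<150: continue
        b=cv2.boxPoints(cv2.minAreaRect(c)); w=ray(n,b,z)[:,:2]
        e=[w[1]-w[0],w[2]-w[1]]; e.sort(key=lambda v:-np.hypot(*v))
        out.append((w.mean(0).round(4),[np.hypot(*v).round(4) for v in e],((np.degrees(np.arctan2(e[0][1],e[0][0]))+90)%180-90).round(1)))
    return out
if __name__=="__main__":
    import sys
    im,_=imaging.read_camera("top");cv2.imwrite(sys.argv[1],im)
    for o in phones(im): print(*o)
E
python3 ph.py pics/t3.png; python3 st.py .657 -.049 .3 79;python3 - <<'E'
from h import *
sc,_=imaging.read_camera("scene");im=cv2.imread("pics/t3.png")
cv2.imwrite("pics/t3c.png",np.hstack([cv2.resize(im[110:220,290:440],None,fx=2.5,fy=2.5),cv2.resize(sc[200:310,85:235],None,fx=2.5,fy=2.5)]))
E
```

```text
finger_force: 39.0
finger_force: 0.0
finger_force: 0.0
[ 0.6588 -0.0465] [np.float64(0.1256), np.float64(0.0602)] -11.8
[ 0.7908 -0.0709] [np.float64(0.1274), np.float64(0.0599)] -6.5
t 18.2 p [ 0.6423 -0.2932  0.304 ] close -2.4 tilt 0.04 F [-0.3 -0.5 -0.1] open 1.001 ff 0.0 q6 -0.53
units [ 0.098  1.628 -0.026] 0.9049932931133102
```

View pics/t3c.png

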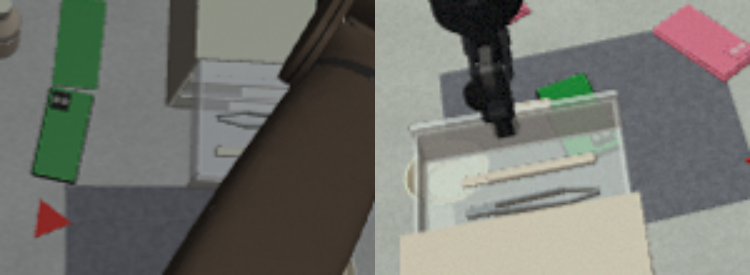

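Both tools lie in the drawer: spudger at (530,170) and tweezers at (535,200) in the scene crop. Next, phone 1 at (.6585,-.047), angle -11.5°.

```bash
python3 -m handwheel '[0,0.12,0,0,0,0.075,0,0.12,0,0,0,0.075,0.01,0.15,0,0,0,0.075,0.01,0.15,0,0,0,0.075,0.01,0.15,0,0,0,0.075]' 1 | tail -1
python3 -m handwheel '[0.01,0.15,0,0,0,0.075,0.01,0.15,0,0,0,0.075,0.015,0.15,0,0,0,0.075,0.015,0.15,0,0,0,0.075,0.015,0.15,0,0,0,0.075]' | tail -1
python3 -m handwheel '[0.013,0.1,0,0,0,0.075,0,0.09,0,0,0,0.075,0,0,0,0,0,0,0,0,-0.2,0,0,0,0,0,-0.2,0,0,0]' | tail -1
python3 -m handwheel '[0,0,-0.25,0,0,0,0,0,-0.25,0,0,0,0,0,-0.25,0,0,0,0,0,-0.2,0,0,0,0,0,0,0,0,0]' | tail -1
python3 st.py .6585 -.047 .016 78.5
```

```text
finger_force: 0.0
finger_force: 0.0
finger_force: 0.0
finger_force: 0.0
t 20.0 p [ 0.652  -0.0483  0.0907] close 78.3 tilt 1.05 F [-1.3  0.7 -1.8] open 0.999 ff 0.0 q6 -1.6
units [ 0.043  0.009 -0.498] 0.0017778249205774286
```

```bash
python3 -m handwheel '[0.03,0.009,-0.14,0,0,0,0,0,-0.14,0,0,0,0,0,-0.1,0,0,0,0,0,-0.03,0,0,0,0,0,0,0,0,0]' | tail -1
python3 -m handwheel '[0,0,0,0,0,0]' | tail -1
python3 st.py .6585 -.047 .016 78.5
```

```text
finger_force: 0.0
finger_force: 0.0
t 20.5 p [ 0.6636 -0.0477  0.0407] close 78.5 tilt 0.06 F [0.1 0.2 0.6] open 0.995 ff 0.0 q6 -1.59
units [-0.034  0.005 -0.164] -0.00010436689619852915
```

```bash
python3 -m handwheel '[-0.034,0,-0.06,0,0,0,0,0,-0.06,0,0,0,0,0,-0.04,0,0,0,0,0,0,0,0,0,0,0,0,0,0,0]' 0.92 | tail -1
python3 st.py .6585 -.047 .016 78.5
python3 -m handwheel '[0,0,0,0,0,0,0,0,0,0,0,0,0,0,0,0,0,0,0,0,0,0,0,0,0,0,0,0,0,0]' 0 40 | tail -1
python3 st.py .6585 -.047 .016 78.5
```

```text
finger_force: 0.0
t 20.9 p [ 0.6574 -0.0472  0.0149] close 78.5 tilt 0.09 F [-0.1 -0.5  1. ] open 0.924 ff 0.0 q6 -1.6
units [0.007 0.001 0.007] -0.0005256711544670149
finger_force: 44.5
t 21.3 p [ 0.6587 -0.0475  0.0166] close 78.6 tilt 0.1 F [-0.7 -0.   2.5] open 0.729 ff 44.5 q6 -1.6
units [-0.001  0.003 -0.004] -0.00059058959242893
```

```bash
python3 -m handwheel '[0,0,0.08,0,0,0,0,0,0.15,0,0,0,0,0,0.2,0,0,0,0,0,0.25,0,0,0,0,0,0.25,0,0,0]' 0 60 | tail -1
python3 -m handwheel '[0,0.05,0.15,0,0,-0.07,0.018,0.13,0,0,0,-0.07,0.018,0.13,0,0,0,-0.07,0.018,0.13,0,0,0,-0.07,0.018,0.13,0,0,0,-0.07]' | tail -1
python3 -m handwheel '[0.018,0.13,0,0,0,-0.07,0.018,0.13,0,0,0,-0.07,0.018,0.13,0,0,0,-0.07,0.018,0.13,0,0,0,-0.07,0.018,0.1,0,0,0,-0.045]' | tail -1
python3 -m handwheel '[0,0,0,0,0,0]' | tail -1
python3 st.py .6847 .126 .032 17.7
```

```text
finger_force: 65.9
finger_force: 65.9
finger_force: 65.9
finger_force: 65.9
t 22.6 p [0.6814 0.1341 0.1771] close 17.9 tilt 0.13 F [-0.3 -0.2 -2. ] open 0.722 ff 65.9 q6 -0.26
units [ 0.022 -0.054 -0.967] -0.0017875306071638243
```

```bash
python3 -m handwheel '[0.022,-0.054,-0.2,0,0,-0.002,0,0,-0.2,0,0,0,0,0,-0.2,0,0,0,0,0,-0.15,0,0,0,0,0,-0.1,0,0,0]' | tail -1
python3 -m handwheel '[0,0,0,0,0,0,0,0,0,0,0,0]' | tail -1
python3 st.py .6847 .126 .032 17.7
```

```text
finger_force: 65.8
finger_force: 66.1
t 23.2 p [0.685  0.1226 0.0495] close 17.6 tilt 0.12 F [ 0.4 -0.2 -0.5] open 0.718 ff 66.1 q6 -0.28
units [-0.002  0.023 -0.117] 0.000760222430785657
```

```bash
python3 -m handwheel '[0,0.023,-0.05,0,0,0.001,0,0,-0.04,0,0,0,0,0,-0.02,0,0,0,0,0,0,0,0,0]' | tail -1
python3 st.py .6847 .126 .031 17.7
python3 - <<'E'
from h import *
im,_=imaging.read_camera("top");sc,_=imaging.read_camera("scene")
cv2.imwrite("pics/p1.png",np.hstack([cv2.resize(im[130:240,195:325],None,fx=3,fy=3),cv2.resize(sc[200:310,245:375],None,fx=3,fy=3)]))
E
```

```text
finger_force: 66.1
t 23.6 p [0.6853 0.1266 0.0335] close 17.7 tilt 0.03 F [-0.5  1.  -2.6] open 0.718 ff 66.1 q6 -0.27
units [-0.004 -0.004 -0.017] -0.00036357983877116515
```

View pics/p1.png

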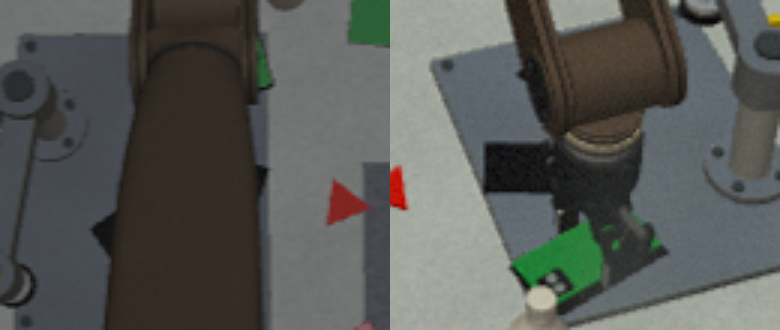

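The phone covers pad2 at (590,260) in the scene crop. I lower it the last 3 mm, release and check.

```bash
python3 -m handwheel '[0,0,-0.017,0,0,0,0,0,0,0,0,0]' | tail -1;python3 st.py .6847 .126 .031 17.7
python3 -m handwheel '[0,0,0,0,0,0,0,0,0,0,0,0,0,0,0,0,0,0,0,0,0.05,0,0,0,0,0,0.15,0,0,0]' 0.95 | tail -1
python3 -m handwheel '[0,0,0.2,0,0,0,0,0,0.25,0,0,0,0,0,0.25,0,0,0,-0.05,-0.2,0.2,0,0,0,-0.05,-0.2,0.2,0,0,0]' | tail -1
python3 -m handwheel '[-0.05,-0.25,0.1,0,0,0,-0.05,-0.25,0,0,0,0,-0.05,-0.25,0,0,0,0,-0.05,-0.25,0,0,0,0,-0.05,-0.25,0,0,0,0]' 1| tail -1
python3 ph.py pics/t4.png; python3 st.py .416 -.234 .3 101.3
```

```text
finger_force: 66.1
t 23.8 p [0.6856 0.1264 0.0312] close 17.7 tilt 0.01 F [-0.   0.1 -2.9] open 0.725 ff 66.1 q6 -0.27
units [-0.006 -0.003 -0.001] -0.00016934477620730428
finger_force: 0.0
finger_force: 0.0
finger_force: 0.0
[ 0.4159 -0.2342] [np.float64(0.1273), np.float64(0.0618)] 11.2
[0.6886 0.1248] [np.float64(0.1298), np.float64(0.0615)] -72.9
[ 0.7906 -0.0709] [np.float64(0.1278), np.float64(0.0599)] -6.5
t 25.1 p [ 0.632  -0.1276  0.2406] close 17.4 tilt 0.33 F [ 0.4 -3.9 -0.5] open 0.998 ff 0.0 q6 -0.66
units [-1.44  -0.71   0.396] 0.9318201907296346
```

```bash
python3 -m handwheel '[-0.07,0,0.15,0,0,-0.07,-0.1,-0.03,0.1,0,0,-0.076,-0.105,-0.05,0,0,0,-0.076,-0.105,-0.05,0,0,0,-0.076,-0.105,-0.05,0,0,0,-0.076]' 1 | tail -1
python3 -m handwheel '[-0.105,-0.05,0,0,0,-0.076,-0.105,-0.05,0,0,0,-0.076,-0.105,-0.05,0,0,0,-0.076,-0.105,-0.05,0,0,0,-0.076,-0.105,-0.05,0,0,0,-0.076]' | tail -1
python3 -m handwheel '[-0.105,-0.06,0,0,0,-0.076,-0.105,-0.06,0,0,0,-0.076,-0.105,-0.06,0,0,0,-0.076,-0.105,-0.06,0,0,0,-0.076,0,0,0,0,0,0]' | tail -1
python3 st.py .416 -.234 .1 101.3
```

```text
finger_force: 0.0
finger_force: 0.0
finger_force: 0.0
t 26.4 p [ 0.4175 -0.2204  0.2776] close -77.8 tilt 0.09 F [ 0.2 -0.   0.4] open 0.995 ff 0.0 q6 0.66
units [-0.01  -0.091 -1.184] -0.009993680309313883
```

```bash
python3 -m handwheel '[-0.01,-0.091,0,0,0,-0.01,0,0,-0.25,0,0,0,0,0,-0.25,0,0,0,0,0,-0.25,0,0,0,0,0,-0.25,0,0,0]' | tail -1
python3 -m handwheel '[0,0,-0.2,0,0,0,0,0,-0.15,0,0,0,0,0,-0.1,0,0,0,0,0,0,0,0,0]' | tail -1
python3 st.py .416 -.234 .016 101.2
```

```text
finger_force: 0.0
finger_force: 0.0
t 27.1 p [ 0.4161 -0.2318  0.0556] close -78.3 tilt 0.41 F [-0.3 -0.4 -1.5] open 1.004 ff 0.0 q6 0.65
units [-0.001 -0.015 -0.264] -0.0054416223870349415
```

```bash
python3 -m handwheel '[0,-0.013,-0.1,0,0,-0.005,0,0,-0.08,0,0,0,0,0,-0.04,0,0,0,0,0,0,0,0,0,0,0,0,0,0,0]' 0.92 | tail -1
python3 st.py .416 -.234 .016 101.2
```

```text
finger_force: 0.0
t 27.5 p [ 0.4182 -0.2356  0.0269] close -78.8 tilt 0.06 F [0.  0.3 0.1] open 0.916 ff 0.0 q6 0.65
units [-0.015  0.011 -0.073] 0.0001979035517384394
```

```bash
python3 -m handwheel '[-0.012,0.01,-0.045,0,0,0,0,0,-0.025,0,0,0,0,0,0,0,0,0]' 0.92 | tail -1
python3 st.py .416 -.234 .016 101.2
python3 -m handwheel '[0,0,0,0,0,0,0,0,0,0,0,0,0,0,0,0,0,0,0,0,0,0,0,0,0,0,0,0,0,0]' 0 60 | tail -1
python3 st.py .416 -.234 .016 101.2
```

```text
finger_force: 0.0
t 27.8 p [ 0.4154 -0.2332  0.0153] close -78.8 tilt 0.06 F [0.4 0.3 0.1] open 0.919 ff 0.0 q6 0.65
units [ 0.004 -0.005  0.005] 0.0005015070170391785
finger_force: 65.3
t 28.2 p [ 0.4163 -0.2343  0.0167] close -78.8 tilt 0.08 F [-0.9  0.8  5.5] open 0.721 ff 65.3 q6 0.65
units [-0.002  0.002 -0.005] 0.0004768664866541409
```

```bash
python3 -m handwheel '[0,0,0.08,0,0,0,0,0,0.15,0,0,0,0,0,0.2,0,0,0,0,0,0.25,0,0,0,0,0,0.25,0,0,0]' | tail -1
python3 -m handwheel '[0.05,0.12,0.15,0,0,0.05,0.08,0.2,0,0,0,0.056,0.084,0.2,0,0,0,0.056,0.084,0.2,0,0,0,0.056,0.084,0.2,0,0,0,0.056]' | tail -1
python3 -m handwheel '[0.084,0.2,0,0,0,0.056,0.084,0.2,0,0,0,0.056,0.084,0.2,0,0,0,0.056,0.084,0.2,0,0,0,0.056,0.084,0.2,0,0,0,0.056]' | tail -1
python3 -m handwheel '[0.084,0.2,0,0,0,0.056,0.084,0.2,0,0,0,0.056,0,0,0,0,0,0,0,0,0,0,0,0]' | tail -1
python3 st.py .5673 .1266 .031 -18.3
```

```text
finger_force: 66.4
finger_force: 66.4
finger_force: 66.4
finger_force: 66.4
t 29.8 p [0.5608 0.1158 0.1766] close -18.8 tilt 0.12 F [-0.6  0.4 -1.9] open 0.72 ff 66.4 q6 0.35
units [ 0.044  0.072 -0.971] 0.005224317713892409
```

```bash
python3 -m handwheel '[0.044,0.072,-0.15,0,0,0.005,0,0,-0.2,0,0,0,0,0,-0.2,0,0,0,0,0,-0.15,0,0,0,0,0,-0.1,0,0,0]' | tail -1
python3 -m handwheel '[0,0,-0.04,0,0,0,0,0,0,0,0,0,0,0,0,0,0,0]' | tail -1
python3 st.py .5673 .1266 .031 -18.3
```

```text
finger_force: 66.4
finger_force: 66.4
t 30.4 p [0.568  0.1245 0.052 ] close -18.5 tilt 0.01 F [ 0.5 -0.3 -1.3] open 0.717 ff 66.4 q6 0.36
units [-0.005  0.014 -0.14 ] 0.0026292609117105157
```

```bash
python3 -m handwheel '[-0.003,0.014,-0.05,0,0,0.002,0,0,-0.05,0,0,0,0,0,-0.035,0,0,0,0,0,0,0,0,0,0,0,0,0,0,0]' | tail -1
python3 st.py .5673 .1266 .031 -18.3
```

```text
finger_force: 66.4
t 30.9 p [0.5673 0.1273 0.0313] close -18.3 tilt 0.03 F [ 0.4 -0.1 -2.3] open 0.719 ff 66.4 q6 0.37
units [ 0.    -0.005 -0.002] -0.0002458644430319623
```

```bash
python3 -m handwheel '[0,0,0,0,0,0,0,0,0,0,0,0,0,0,0,0,0,0,0,0,0.05,0,0,0,0,0,0.15,0,0,0]' 0.95 | tail -1
python3 -m handwheel '[0,0,0.2,0,0,0,0,0,0.25,0,0,0,0,0,0.25,0,0,0,0,0,0.27,0,0,0,0,0,0.27,0,0,0]' | tail -1
python3 -m handwheel '[0,0,0.27,0,0,-0.04,0,0,0.15,0,0,-0.075,-0.075,0.12,0,0,0,-0.075,-0.075,0.12,0,0,0,-0.075,-0.075,0.12,0,0,0,-0.075]' 1| tail -1
python3 -m handwheel '[-0.075,0.12,0,0,0,-0.075,-0.075,0.12,0,0,0,-0.075,-0.075,0.12,0,0,0,-0.075,-0.075,0.12,0,0,0,-0.075,-0.075,0.12,0,0,0,-0.075]' | tail -1
python3 -m handwheel '[-0.075,0.12,0,0,0,-0.075,-0.075,0.12,0,0,0,-0.075,0,0,0,0,0,-0.075,0,0,0,0,0,0]' | tail -1
python3 ph.py pics/t5.png; python3 st.py .4395 .338 .222 -99.3
```

```text
finger_force: 0.0
finger_force: 0.0
finger_force: 0.0
finger_force: 0.0
finger_force: 0.0
[0.569  0.1297] [np.float64(0.1293), np.float64(0.0608)] 71.4
[0.6882 0.1246] [np.float64(0.13), np.float64(0.0615)] -72.3
[ 0.7906 -0.0712] [np.float64(0.1278), np.float64(0.0607)] -6.5
t 32.9 p [0.4546 0.3076 0.3113] close -102.7 tilt 0.06 F [-0.  -1.2 -0.6] open 0.998 ff 0.0 q6 2.2
units [-0.1    0.203 -0.595] 0.03764823486511138
```

```bash
python3 -m handwheel '[-0.1,0.203,0,0,0,0.038,0,0,-0.1,0,0,0,0,0,-0.15,0,0,0,0,0,-0.15,0,0,0,0,0,0,0,0,0]' 1| tail -1
python3 st.py .4395 .338 .222 -99.3
```

```text
finger_force: 0.0
t 33.3 p [0.4379 0.336  0.2455] close -99.4 tilt 0.52 F [-0.3  0.  -0.6] open 0.999 ff 0.0 q6 2.2
units [ 0.011  0.013 -0.157] 0.0005677923729619592
```

```bash
python3 -m handwheel '[0.011,0.01,-0.08,0,0,0,0,0,-0.06,0,0,0,0,0,0,0,0,0,0,0,0,0,0,0]' | tail -1
python3 st.py .4395 .338 .222 -99.3
python3 -m handwheel '[0,0,0,0,0,0,0,0,0,0,0,0,0,0,0,0,0,0,0,0,0,0,0,0,0,0,0,0,0,0]' 0 40| tail -1
python3 st.py .4395 .338 .222 -99.3; python3 arc.py 81.5 15
```

```text
finger_force: 0.0
t 33.7 p [0.4418 0.3391 0.2297] close -99.5 tilt 0.0 F [-0.6  0.6  0.6] open 0.999 ff 0.0 q6 2.21
units [-0.016 -0.007 -0.051] 0.0018132220094538335
finger_force: 42.1
t 34.1 p [0.4418 0.3391 0.2308] close -99.5 tilt 0.05 F [-2.2 -2.5  4.1] open 0.5 ff 42.1 q6 2.21
units [-0.015 -0.008 -0.058] 0.0018332733740943278
r 0.1879 ang 170.15754968105037 q -0.009190510939844021
[[-0.015, -0.118], [-0.004, -0.119], [0.008, -0.119], [0.019, -0.117], [0.03, -0.115], [0.041, -0.112], [0.051, -0.107], [0.061, -0.102], [0.07, -0.096], [0.079, -0.089], [0.087, -0.081], [0.094, -0.072], [0.101, -0.063], [0.106, -0.053], [0.111, -0.043]] rz 0.06037037037037037
```

```bash
python3 -m handwheel '[-0.015,-0.118,0,0,0,0.06,-0.004,-0.119,0,0,0,0.06,0.008,-0.119,0,0,0,0.06,0.019,-0.117,0,0,0,0.06,0.03,-0.115,0,0,0,0.06]' | tail -1
python3 st.py
python3 -m handwheel '[0.041,-0.112,0,0,0,0.06,0.051,-0.107,0,0,0,0.06,0.061,-0.102,0,0,0,0.06,0.07,-0.096,0,0,0,0.06,0.079,-0.089,0,0,0,0.06]' | tail -1
python3 st.py
python3 -m handwheel '[0.087,-0.081,0,0,0,0.06,0.094,-0.072,0,0,0,0.06,0.101,-0.063,0,0,0,0.06,0.106,-0.053,0,0,0,0.06,0,0,0,0,0,0]' | tail -1
python3 -m handwheel '[0,0,0,0,0,0]' | tail -1
python3 st.py; python3 arc.py 5 1
```

```text
finger_force: 42.4
t 34.5 p [0.4488 0.2514 0.2308] close -72.4 tilt 0.42 F [5.1 4.8 0.7] open 0.502 ff 42.4 q6 1.57
finger_force: 42.4
t 34.9 p [0.4947 0.1762 0.2308] close -45.4 tilt 0.54 F [ 5.5  8.1 -0.2] open 0.501 ff 42.4 q6 0.94
finger_force: 43.2
finger_force: 43.1
t 35.4 p [0.5537 0.1361 0.2309] close -24.0 tilt 0.53 F [7.  4.8 1.4] open 0.497 ff 43.1 q6 0.48
r 0.186 ang 246.78944611370883 q 1.3282883938573429
[[0.101, -0.038]] rz 0.05555555555555555
```

```bash
python3 -m handwheel '[0.05,-0.019,0,0,0,0.026,0.047,-0.019,0,0,0,0.026,0,0,0,0,0,0,0,0,0,0,0,0]' 0 60 | tail -1
python3 st.py .5673 .1266 .2025; python3 arc.py 5 1
python3 -m handwheel '[0,0,-0.04,0,0,0,0,0,-0.05,0,0,0,0,0,-0.04,0,0,0,0,0,0,0,0,0]' | tail -1
python3 st.py .5673 .1266 .2025
```

```text
finger_force: 62.8
t 35.8 p [0.5678 0.1306 0.231 ] close -19.3 tilt 0.52 F [6.8 4.9 1.2] open 0.496 ff 62.8 q6 0.39
units [-0.003 -0.027 -0.19 ] 
r 0.1861 ang 251.45069520438656 q 1.4096425377452615
[[0.104, -0.03]] rz 0.05555555555555555
finger_force: 63.4
t 36.1 p [0.5677 0.1307 0.212 ] close -19.4 tilt 0.52 F [4.1 3.7 6.7] open 0.492 ff 63.4 q6 0.39
units [-0.003 -0.027 -0.063]
```

```bash
python3 -m handwheel '[0,0,-0.03,0,0,0,0,0,-0.03,0,0,0,0,0,0,0,0,0]' | tail -1
python3 st.py .5673 .1266 .2025
python3 -m handwheel '[0,0,-0.012,0,0,0,0,0,0,0,0,0]' | tail -1
python3 st.py .5673 .1266 .2025
```

```text
finger_force: 63.9
t 36.3 p [0.5678 0.1306 0.2046] close -19.3 tilt 0.51 F [2.9 3.7 8.9] open 0.492 ff 63.9 q6 0.39
units [-0.003 -0.027 -0.014] 
finger_force: 64.0
t 36.5 p [0.5678 0.1307 0.2038] close -19.3 tilt 0.5 F [ 0.4  3.8 10.7] open 0.49 ff 64.0 q6 0.39
units [-0.004 -0.027 -0.008]
```

```bash
for i in 1; do python3 -m handwheel '[0,0,-0.02,0,0,0,0,0,0,0,0,0]' | tail -1
python3 st.py; python3 -m handwheel '[0,0,-0.02,0,0,0,0,0,0,0,0,0]' | tail -1
python3 st.py; python3 -m handwheel '[0,0,-0.02,0,0,0,0,0,0,0,0,0]' | tail -1
python3 st.py; done
```

```text
finger_force: 64.6
t 36.7 p [0.5679 0.1307 0.203 ] close -19.3 tilt 0.48 F [-3.3  2.4 19.9] open 0.494 ff 64.6 q6 0.39
finger_force: 65.6
t 36.8 p [0.568  0.1307 0.2028] close -19.3 tilt 0.46 F [-8.5  1.8 28.9] open 0.495 ff 65.6 q6 0.39
finger_force: 66.7
t 37.0 p [0.5681 0.1307 0.2028] close -19.3 tilt 0.44 F [-14.3   1.8  38.5] open 0.492 ff 66.7 q6 0.39
```

Plunger travel was 28.2 mm and it hit a hard stop. I raise it, check, then swing to pad2.

```bash
python3 -m handwheel '[0,0,0.06,0,0,0,0,0,0.06,0,0,0,0,0,0.06,0,0,0,0,0,0.03,0,0,0,0,0,0,0,0,0]' | tail -1
python3 st.py .568 .1306 .231 -18.5; python3 arc.py 36 7
```

```text
finger_force: 63.2
t 37.4 p [0.5678 0.1306 0.2261] close -19.3 tilt 0.56 F [5.3 3.7 5.9] open 0.492 ff 63.2 q6 0.39
units [ 0.001 -0.     0.033] 0.009168387871894702
r 0.186 ang 251.45859481251068 q 1.4097804119166444
[[0.107, -0.031], [0.109, -0.021], [0.111, -0.011], [0.111, -0.001], [0.111, 0.009], [0.11, 0.019], [0.108, 0.029]] rz 0.05714285714285715
```

```bash
python3 -m handwheel '[0,0,0.03,0,0,0,0.107,-0.031,0,0,0,0.057,0.109,-0.021,0,0,0,0.057,0.111,-0.011,0,0,0,0.057,0.111,-0.001,0,0,0,0.057]' | tail -1
python3 -m handwheel '[0.111,0.009,0,0,0,0.057,0.11,0.019,0,0,0,0.057,0.108,0.029,0,0,0,0.057,0,0,0,0,0,0,0,0,0,0,0,0]' | tail -1
python3 st.py .685 .126 .231; python3 arc.py 3 1
```

```text
finger_force: 63.1
finger_force: 63.3
t 38.2 p [0.6837 0.1285 0.2286] close 16.5 tilt 0.49 F [8.4 1.9 5. ] open 0.495 ff 63.3 q6 -0.25
units [ 0.009 -0.017  0.016] 
r 0.1872 ang 287.61367842381054 q 2.040805662267669
[[0.062, 0.021]] rz 0.03333333333333333
```

```bash
python3 -m handwheel '[0,0,-0.05,0,0,0,0,0,-0.05,0,0,0,0,0,-0.05,0,0,0,0,0,-0.02,0,0,0,0,0,0,0,0,0]' | tail -1
python3 st.py
python3 -m handwheel '[0,0,-0.02,0,0,0,0,0,0,0,0,0]' | tail -1
python3 st.py;python3 -m handwheel '[0,0,-0.02,0,0,0,0,0,0,0,0,0]' | tail -1
python3 st.py; 
```

```text
finger_force: 63.9
t 38.7 p [0.6836 0.1285 0.205 ] close 16.5 tilt 0.57 F [6.6 2.2 8.6] open 0.496 ff 63.9 q6 -0.25
finger_force: 64.1
t 38.8 p [0.6836 0.1285 0.2032] close 16.5 tilt 0.58 F [ 5.1  2.  10.2] open 0.49 ff 64.1 q6 -0.25
finger_force: 64.7
t 39.0 p [0.6837 0.1285 0.203 ] close 16.5 tilt 0.59 F [ 1.5  1.4 18. ] open 0.497 ff 64.7 q6 -0.25
```

```bash
python3 -m handwheel '[0,0,-0.02,0,0,0,0,0,0,0,0,0]' | tail -1
python3 st.py;python3 -m handwheel '[0,0,-0.015,0,0,0,0,0,0,0,0,0]' | tail -1
python3 st.py
python3 -m handwheel '[0,0,0.06,0,0,0,0,0,0.06,0,0,0,0,0,0.06,0,0,0,0,0,0.06,0,0,0,0,0,0,0,0,0]' | tail -1
python3 st.py 0 0 .231;python3 arc.py -117 20
```

```text
finger_force: 65.5
t 39.2 p [0.6837 0.1286 0.2029] close 16.5 tilt 0.6 F [-3.9  0.5 25.8] open 0.492 ff 65.5 q6 -0.25
finger_force: 66.1
t 39.3 p [0.6838 0.1286 0.2029] close 16.5 tilt 0.62 F [-7.   0.6 31.9] open 0.495 ff 66.1 q6 -0.25
finger_force: 66.6
t 39.8 p [0.6833 0.1284 0.2302] close 16.5 tilt 0.58 F [8.2 2.5 4.8] open 0.491 ff 66.6 q6 -0.25
units [-4.555 -0.856  0.006] 
r 0.1872 ang 287.490836411413 q 2.0386616646915554
[[-0.123, -0.032], [-0.126, -0.019], [-0.127, -0.006], [-0.127, 0.007], [-0.126, 0.02], [-0.123, 0.032], [-0.119, 0.045], [-0.114, 0.057], [-0.108, 0.068], [-0.1, 0.079], [-0.092, 0.088], [-0.082, 0.097], [-0.072, 0.105], [-0.061, 0.112], [-0.049, 0.118], [-0.037, 0.122], [-0.024, 0.125], [-0.011, 0.127], [0.002, 0.127], [0.015, 0.127]] rz -0.065
```

Both strokes reached the stop. Now I swing the arm back to rest.

```bash
python3 -m handwheel '[-0.123,-0.032,0,0,0,-0.065,-0.126,-0.019,0,0,0,-0.065,-0.127,-0.006,0,0,0,-0.065,-0.127,0.007,0,0,0,-0.065,-0.126,0.02,0,0,0,-0.065]' 0 40 | tail -1
python3 st.py
python3 -m handwheel '[-0.123,0.032,0,0,0,-0.065,-0.119,0.045,0,0,0,-0.065,-0.114,0.057,0,0,0,-0.065,-0.108,0.068,0,0,0,-0.065,-0.1,0.079,0,0,0,-0.065]' | tail -1
python3 st.py; python3 arc.py -58 10
```

```text
finger_force: 66.9
t 40.2 p [0.5883 0.1249 0.2285] close -13.0 tilt 0.64 F [8.9 6.5 4.3] open 0.5 ff 66.9 q6 0.26
finger_force: 66.8
t 40.6 p [0.5042 0.1673 0.2288] close -42.1 tilt 0.75 F [9.1 4.8 4. ] open 0.493 ff 66.8 q6 0.86
r 0.186 ang 228.6644864429944 q 1.0119481708121887
[[-0.09, 0.088], [-0.081, 0.096], [-0.07, 0.104], [-0.06, 0.11], [-0.048, 0.116], [-0.036, 0.12], [-0.024, 0.123], [-0.011, 0.125], [0.001, 0.125], [0.014, 0.125]] rz -0.06444444444444444
```

```bash
python3 -m handwheel '[-0.09,0.088,0,0,0,-0.064,-0.081,0.096,0,0,0,-0.064,-0.07,0.104,0,0,0,-0.064,-0.06,0.11,0,0,0,-0.064,-0.048,0.116,0,0,0,-0.064]' | tail -1
python3 -m handwheel '[-0.036,0.12,0,0,0,-0.064,-0.024,0.123,0,0,0,-0.064,-0.011,0.125,0,0,0,-0.064,0.001,0.125,0,0,0,-0.064,0.012,0.105,0,0,0,-0.06]' | tail -1
python3 -m handwheel '[0,0,0,0,0,0]'|tail -1
python3 st.py; python3 arc.py -2 1
```

```text
finger_force: 66.8
finger_force: 66.8
finger_force: 66.8
t 41.5 p [0.4414 0.3362 0.2278] close -98.9 tilt 0.41 F [-0.2  6.5  4.7] open 0.49 ff 66.8 q6 2.19
r 0.1879 ang 171.06526427575477 q 0.00665209740615369
[[0.008, 0.043]] rz -0.022222222222222223
```

```bash
python3 -m handwheel '[0.004,0.025,0,0,0,-0.01,0,0,0,0,0,0]'|tail -1
python3 st.py; python3 -m handwheel '[0.004,0.02,0,0,0,0,0,0,0,0,0,0]'|tail -1
python3 st.py; python3 arc.py -2 1
```

```text
finger_force: 66.9
t 41.7 p [0.4417 0.3381 0.2271] close -99.7 tilt 0.29 F [0.3 6.7 4.1] open 0.495 ff 66.9 q6 2.21
finger_force: 66.8
t 41.8 p [0.4419 0.3397 0.2263] close -99.9 tilt 0.11 F [-0.5  3.1  4.8] open 0.491 ff 66.8 q6 2.22
r 0.188 ang 169.98304688656444 q -0.012236159257554391
[[0.008, 0.043]] rz -0.022222222222222223
```

```bash
python3 -m handwheel '[0.004,0.025,0,0,0,0,0,0,0,0,0,0]'|tail -1
python3 st.py; python3 -m handwheel '[0.004,0.02,0,0,0,0,0,0,0,0,0,0]'|tail -1
python3 st.py
```

```text
finger_force: 66.9
t 42.0 p [0.442  0.3403 0.2249] close -99.9 tilt 0.4 F [-1.9 -9.2  4.8] open 0.495 ff 66.9 q6 2.22
finger_force: 67.2
t 42.2 p [0.442  0.3406 0.2238] close -100.0 tilt 0.81 F [ -4.1 -18.9   5.1] open 0.494 ff 67.2 q6 2.23
```

At the hard stop. I ease off, release, rise and look.

```bash
python3 -m handwheel '[0,-0.025,0,0,0,0,0,-0.01,0,0,0,0,0,0,0,0,0,0]' | tail -1; python3 st.py
python3 -m handwheel '[0,0,0,0,0,0,0,0,0,0,0,0,0,0,0,0,0,0,0,0,0.1,0,0,0,0,0,0.2,0,0,0]' 1 | tail -1
python3 -m handwheel '[0,0,0.2,0,0,0,0,0,0.2,0,0,0,0,0,0.1,0,0,0,0,0,0,0,0,0]' | tail -1; python3 st.py
python3 ph.py pics/t6.png;python3 - <<'E'
from h import *
im=cv2.imread("pics/t6.png");sc,_=imaging.read_camera("scene")
cv2.imwrite("pics/fin.png",np.vstack([cv2.resize(sc[180:320,85:405],None,fx=2,fy=2),cv2.resize(im[100:235,185:445],(640,330))]))
d=imaging.read_camera("top")[1]
for a in((.60,.128),(.70,.115),(.567,.127)):
    uv=proj("top",[[*a,.022]])[0]; print(a,depthpt("top",[uv.round()],d).round(4))
E
```

```text
finger_force: 66.9
t 42.4 p [0.442  0.34   0.2253] close -100.0 tilt 0.15 F [-3.4 -0.5  5.8] open 0.491 ff 66.9 q6 2.22
finger_force: 0.0
finger_force: 0.0
t 43.2 p [0.4442 0.3413 0.3501] close -100.0 tilt 0.47 F [1.  0.1 0.2] open 0.999 ff 0.0 q6 2.22
[0.5687 0.1299] [np.float64(0.1299), np.float64(0.0613)] 72.0
[0.6881 0.1246] [np.float64(0.1291), np.float64(0.0621)] -73.2
[ 0.7907 -0.0708] [np.float64(0.1279), np.float64(0.0607)] -6.1
(0.6, 0.128) [[0.6021 0.1279 0.0149]]
(0.7, 0.115) [[0.6996 0.1147 0.0213]]
(0.567, 0.127) [[0.5656 0.1271 0.023 ]]
```

View pics/fin.png

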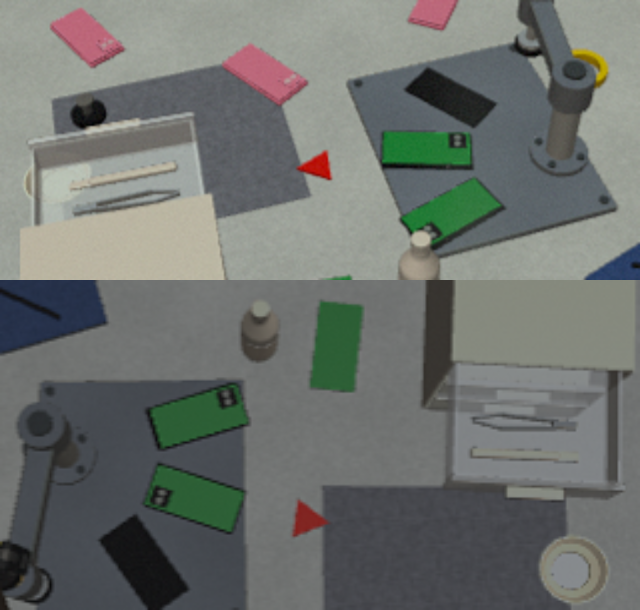

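The final picture shows both phones flush on pad1 and pad2 (heights ≈22 mm), both tools in the drawer, the press arm at its rest stop and the bystanders undisturbed.

```bash
python3 -c "
from plant import ctrl
print(ctrl.sign_off())"
```

```text
the job is handed in; nothing more can be done
None
```

The job is handed in: only two phones were present, and both lie within about 2 mm of centre on pad1 and pad2 with covers pressed home, the tweezers and spudger are in the drawer, the press arm is at its rest stop, and the other things were left where they were.

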